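# Bolt the blade case shut

### The job

Lock the craft-blade case: with one fingertip press the spring safety catch (the long flat bar) down and keep it down, while the other fingertip pushes the bolt's upright steel tab until the bolt is fully home through the keeper on the lid. Only then take the fingers off, so that the catch springs back up and locks the bolt. Just press and push, pick nothing up, and leave the tape roll, glue bottle and cardboard column as they stand.

Things in the scene. Friction and masses are not known exactly. Their poses are not given: they have to be found in the camera images.
- case: Grey steel box fixed to the bench, 260 x 160 mm, top 70 mm above the bench. Origin at bench level below the mechanism. x: the way the bolt slides home (away from the robot, yaw up to 0.5 rad), y left of that, z up. x -110 to 40 mm is the deck with the mechanism, 44 to 150 mm the flat lid. Seen along x, the catch bar is on the right (centre line y = -30 mm), the bolt on the left (y = +30 mm).
- keeper (a point): Middle of the keeper on the lid, a steel bridge that the bolt's nose enters: x 52 to 64 mm, y 12 to 48 mm in the case frame, top 92 mm above the bench. A like guide stands at x 28 to 38 mm. Both are fixed and lower than the pressed catch bar. This point: x = 58, y = 30 mm, 80 mm above the bench.
- bolt (a joint): Bolt's slide along the case's x, m: 0 drawn, 0.045 fully home on its stop; starts at 0 to 0.008. Friction about 2 N, no spring, stays where left. With the catch up it has free play from 0 to 0.010 only, then a tooth meets the catch's tongue; further teeth stop it along the travel whenever the catch is up. At home (0.043 to 0.045) the risen catch locks it.
- bolt_tab (a point): Centre of the push face (rear face, towards case -x) of the bolt's upright steel tab, 106 mm above the bench; moves with the bolt. Tab: 30 mm wide (y), 10 mm thick (x, forward of this point), 86 to 122 mm above the bench. It stands on a bar 22 mm wide, top at 86 mm, that runs on 54 mm behind the tab. At bolt = 0 it is at x = -30, y = 30 mm in the case frame. Axes as the case.
- catch (a joint): How far the catch bar is pressed down, m: 0 up, 0.008 down on its stop. The spring takes about 4 N at first and 8 N at the stop. The bolt is free to slide once this is 0.0055 or more. Let go, the catch springs up if the bolt is drawn or home.
- catch_top (a point): Centre of the top face of the black catch bar, moving with it: 106 mm above the bench when up, 98 mm when pressed. Bar 110 mm long (case x), 26 mm wide (y), 5 mm thick; it goes straight down without tilting wherever it is pressed, and a finger may slide along it. It does not travel with the bolt: centre at x = -25, y = -30 mm in the case frame. Axes as the case.
- tape: Paper tape roll, loose, lying on the lid of the case: ring 70 mm outside, 50 mm inside, 24 mm high; origin at the centre of its underside. Leave alone.
- glue: White glue bottle standing on the bench left of the case, 48 mm across, 120 mm tall; origin at the centre of its underside. Leave alone.
- column: Cardboard model column standing on the bench right of the case: two discs 84 mm across joined by a cross, 100 mm tall; origin at the centre of its underside. Leave alone.

How it is judged:
By the outcome, as a careful person would: the job done as asked, in the order asked, and still so for the second after the job is handed in, with the robot touching nothing.
It also fails if it takes over 45 s, if anything falls off the work surface, if the arm or the gripper's body presses on something with over 40 N, if the wrist force passes 120 N, or if a joint passes its speed limit or range.

### The arm

A 6-joint arm with a two-finger parallel gripper is mounted at the origin on the work surface. World frame = base frame: x ahead of the robot, y to its left, z up, the work surface at z = 0. Lengths are in m, angles in degrees, forces in N, time in s.
With the tool pointing down it reaches from about 0.325 to 0.775 m from the base axis. Payload 5.5 kg.
Tool frame: the origin (TCP) lies at the centre of the arm's flange, where the gripper is bolted on; the fingertips stand 182 mm ahead of it and the grasp point (between the pads) lies 163 mm ahead of it; z points along the fingers, y is the line along which they close (so a half turn about z gives the same grasp; the last joint's range is limited). The gripper opens to 88 mm and grips with 3 to 60 N. Pads are 20 mm wide; open, the fingers measure 115 mm over their backs; the gripper's body (75 mm by 178 mm) begins 61 mm behind the grasp point.
Start: joints at [70.033, 5.22, 70.514, -0, 104.267, -3.249], TCP at [0.173, 0.575, 0.405] pointing down, gripper open.
Joint ranges: [-164.24, 164.24], [-49.07, 125.15], [9.68, 141.18], [-86.29, 266.29], [3.28, 154.24], [-151.56, 151.56]. Speed limits (degrees/s): [147.25, 147.25, 172.46, 180, 180, 180].

### API

Orientations are given as [roll, pitch, yaw] about the fixed x, y, z axes, in that order (R = Rz(yaw) Ry(pitch) Rx(roll)).
In Python, from station import r gives the robot as it stands. The module is installed in compiled form; this text tells all that it offers. Calls block until the motion is done:
- r.reach(position, orientation): joint-space move of the TCP to a pose.
- r.servo_line(position, rotation=None, speed=0.15): straight line of the TCP; rotation=None keeps the orientation; speed is the mean speed in m/s.
- r.move_joints(angles): joint-space move.
- r.let_go() and r.grab(squeeze=None): open the fingers fully, or close them until they stop; squeeze is the grip in N (None keeps the last).
- r.wait(seconds).
- r.inverse_kinematics(position, orientation): joint angles nearest the present ones, or None.
- r.sense(): the state.
- r.snapshot(name): name is "side" or "top"; returns a dict with "frame" (384x512x3 uint8, red, green, blue), "fx", "fy", "cx", "cy" (pixels), "R" (3x3) and "t" (3): a world point X has camera coordinates R X + t. Camera axes: x right, y down, z forward; pixel columns grow to the right and rows downward; lengths in m; the calibration is good to about 2 mm. A picture is of the moment at which its call begins. There is no depth.
A pose or a line that the arm cannot do raises r.IKError and nothing moves.
- r.hand_in(): hands the job in; it is judged then, once.
The state is a dict: "clock": time; "joints": joint angles; "joint_vel": joint speeds; "joint_torque": joint torques, N m; "tcp_pos": TCP position; "orientation": TCP orientation; "contact_force": force on the tool from outside, world axes, zero at the start; "torque": the same for the moment, N m; "opening": finger opening in m; "gripper_force": force on a finger pad.
Only numpy, scipy, OpenCV 4.12 (cv2) and the standard library are available. Lean on these libraries where they do the work, as an engineer would, in place of code of your own. Each camera call takes 0.05 s, during which the arm holds its last target. There are 200 camera calls.

## Working session

There is one attempt and no reset: what is moved stays moved. The work goes in short steps, each a Python script; the robot and the scene stay as the last script left them, time stands still between calls to the robot, and variables do not carry over. Pictures are saved under pics/ and viewed, at most 10 in all, crops included, and the job is handed in when it is done.

```bash
mkdir -p pics; python3 - <<'E'
from station import r
import cv2
for n in("top","side"):
    s=r.snapshot(n); cv2.imwrite(f"pics/{n}0.png",s["frame"][:,:,::-1]); print(n,s["fx"],s["cx"],s["cy"],s["R"],s["t"])
st=r.sense();print(st["clock"],st["orientation"],st["opening"],st["contact_force"])
E
```

```text
top 392.0817094078664 254.13809395481294 194.05640280202098 [[-0.0969322  -0.9952873  -0.00270956]
 [-0.9727037   0.09530874 -0.21157445]
 [ 0.21083561 -0.01787278 -0.97735813]] [0.11736308 0.64773053 0.72578881]
side 431.27107998807287 259.4501178777042 194.15001899205757 [[ 0.99962174 -0.02689395  0.00575257]
 [-0.01266765 -0.63590201 -0.77166584]
 [ 0.02441121  0.77130108 -0.63600215]] [-0.64983411  0.11050579  0.9976287 ]
0.1 [-1.79903081e+02 -3.74849768e-03  1.63280797e+02] 0.08804375521162297 [-0.4859379   0.33869638 -1.06398734]
```

View pics/top0.png

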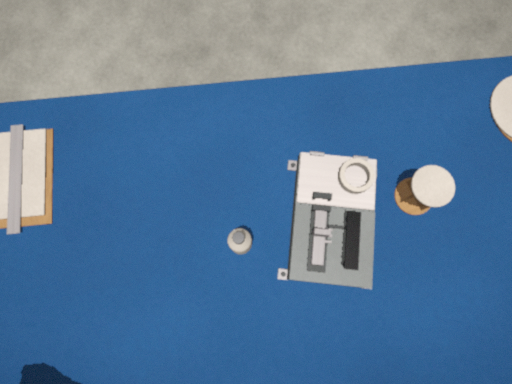

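View pics/side0.png

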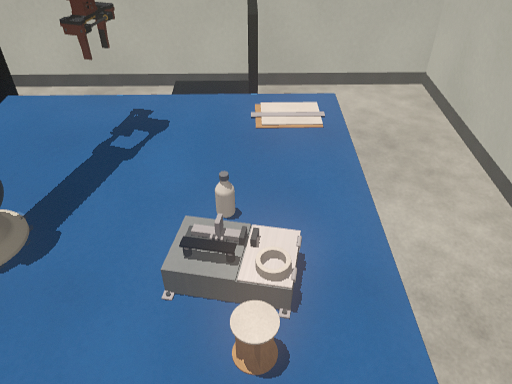

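The top view shows the case with its grey deck at about (333,245) and its white lid at (338,180). The black catch bar is at (352,240) and the bolt is to its left at about (320,240). The bottle is at (240,240) and the column at (430,190). The side view shows the tab at about (220,224) and the bar at (208,245).

```bash
cat > h.py <<'E'
import numpy as np,cv2
def cast(s,uv,z):
    uv=np.atleast_2d(uv).astype(float)
    d=np.c_[(uv[:,0]-s["cx"])/s["fx"],(uv[:,1]-s["cy"])/s["fy"],np.ones(len(uv))]@s["R"]
    c=-s["R"].T@s["t"]; return c+d*((z-c[2])/d[:,2])[:,None]
def proj(s,X):
    p=np.atleast_2d(X)@s["R"].T+s["t"]; return np.c_[s["fx"]*p[:,0]/p[:,2]+s["cx"],s["fy"]*p[:,1]/p[:,2]+s["cy"]]
E
python3 - <<'E'
from station import r
from h import *
T=r.snapshot("top");S=r.snapshot("side")
print(-T["R"].T@T["t"],-S["R"].T@S["t"])
for s,(x0,x1,y0,y1),nm in((T,(270,400,140,300),"T"),(S,(150,320,195,320),"S")):
    f=s["frame"].astype(int); g=f.max(2)
    m=np.zeros(g.shape,np.uint8); m[y0:y1,x0:x1]=(g[y0:y1,x0:x1]<45)*255
    n,l,st,c=cv2.connectedComponentsWithStats(m)
    i=1+st[1:,4].argmax(); pts=np.argwhere(l==i)[:,::-1].astype(np.float32)
    print(nm,"bar",cv2.minAreaRect(pts),cv2.boxPoints(cv2.minAreaRect(pts)).tolist(),st[i])
    if nm=="T":
        w=cast(s,pts,0.106)[:,:2].astype(np.float32); rc=cv2.minAreaRect(w); print("world",rc)
    nb=((f[:,:,2]-f[:,:,0])<40).astype(np.uint8)*255
    k=np.zeros_like(nb);k[y0:y1,x0:x1]=nb[y0:y1,x0:x1]
    cs,_=cv2.findContours(k,cv2.RETR_EXTERNAL,2);c=max(cs,key=cv2.contourArea)
    q=cv2.approxPolyDP(c,4,True)[:,0]; print("case",q.tolist()); print(cast(s,q,.07)[:,:2].round(4).tolist())
a=cv2.resize(T["frame"][145:295,275:395],None,fx=4,fy=4,interpolation=cv2.INTER_CUBIC);b=cv2.resize(S["frame"][205:320,155:235],None,fx=4,fy=4,interpolation=cv2.INTER_CUBIC)
o=np.zeros((600,800,3),np.uint8);o[:,:480]=a;o[:460,480:]=b
cv2.imwrite("pics/crop1.png",o[:,:,::-1])
E
```

```text
[0.48840402 0.06804747 0.84671683] [ 0.62663483 -0.71667785  0.72350576]
T bar ((346.5, 218.5), (3.0, 1.0), 90.0) [[346.0, 217.0], [347.0, 217.0], [347.0, 220.0], [346.0, 220.0]] [346 217   2   4   6]
world ((0.5836297273635864, -0.11608614027500153), (0.0019039807375520468, 0.005779594648629427), 81.57070922851562)
case [[300, 152], [287, 166], [296, 171], [287, 269], [278, 268], [277, 278], [371, 288], [376, 159]]
[[0.7355, -0.0495], [0.7082, -0.0192], [0.6958, -0.0364], [0.5012, 0.0047], [0.5048, 0.0219], [0.4861, 0.0259], [0.4498, -0.1522], [0.7051, -0.2038]]Traceback (most recent call last):
  File "<stdin>", line 9, in <module>
ValueError: attempt to get argmax of an empty sequence
```

```bash
python3 - <<'E'
from station import r
from h import *
T=r.snapshot("top");S=r.snapshot("side")
print(T["frame"][235:245:3,340:366:2].max(2)); print(S["frame"][238:252:3,200:220:3].max(2))
a=cv2.resize(T["frame"][145:295,275:395],None,fx=4,fy=4,interpolation=cv2.INTER_CUBIC);b=cv2.resize(S["frame"][205:285,165:245],None,fx=4,fy=4,interpolation=cv2.INTER_CUBIC)
o=np.zeros((600,800,3),np.uint8);o[:,:480]=a;o[:320,480:]=b
cv2.imwrite("pics/crop1.png",o[:,:,::-1])
E
```

```text
[[165 141  83  50  56  53  57  54  57  57 135 163 162]
 [162 143  76  54  56  58  58  54  56  65 148 157 161]
 [162 123  80  55  53  57  54  56  56  65 146 163 162]
 [163 138  72  56  61  57  55  54  54  71 158 163 161]]
[[ 84  96 101 124  76 190  93]
 [ 64  62  60  62  62  58  61]
 [ 62  59  61  61  61  63  65]
 [ 59  60  59  60  61  63  64]
 [116 114 108  69  56  53  59]]
```

View pics/crop1.png

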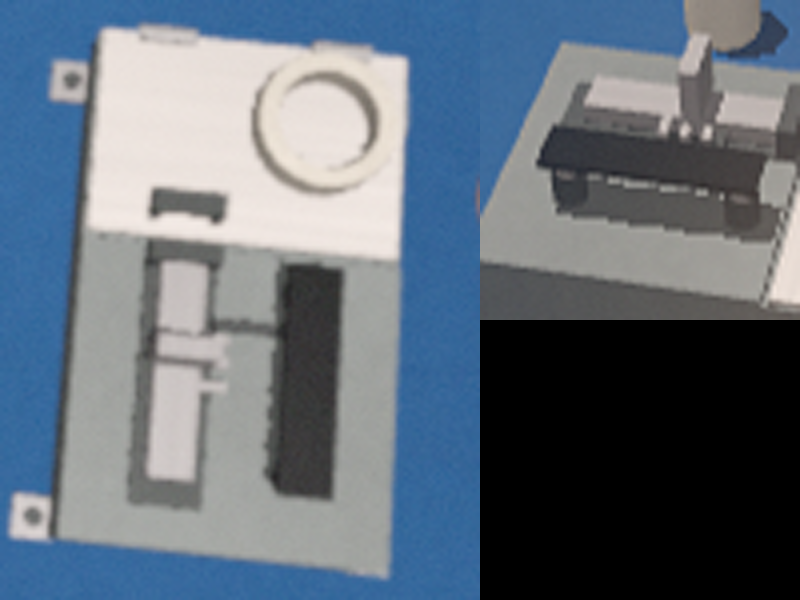

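The crop shows the deck and lid corners at (103,30), (408,57), (388,577) and (60,538). The bar spans (288,264) to (332,497). The tab's top face is at about (178,347), and the rear edge of that face is near row 358.

```bash
cat >> h.py <<'E'
def pose(yaw,o,p):  # case->world
    c,s=np.cos(yaw),np.sin(yaw); p=np.atleast_2d(np.asarray(p,float)); return np.c_[o[0]+c*p[:,0]-s*p[:,1],o[1]+s*p[:,0]+c*p[:,1],p[:,2]]
E
python3 - <<'E'
from station import r
from h import *
from scipy.optimize import least_squares
T=r.snapshot("top");S=r.snapshot("side")
# case outline
px=np.array([(103,30),(408,57),(388,577),(60,538)])/4+(275-.375,145-.375)
W=cast(T,px,.07)[:,:2]; L=np.array([(.15,.08),(.15,-.08),(-.11,-.08),(-.11,.08)])
print(W.round(4),[np.linalg.norm(W[i]-W[i-1]).round(4) for i in range(4)])
f=lambda v:(pose(v[0],v[1:],np.c_[L,[.07]*4])[:,:2]-W).ravel()
v=least_squares(f,[-.1,.58,-.1]).x; print("case",v,f(v).round(4))
# bar, both views
m=np.zeros((384,512),np.uint8); m[205:272,342:364]=(T["frame"][205:272,342:364].max(2)<90)*255
n,l,st,c=cv2.connectedComponentsWithStats(m);i=1+st[1:,4].argmax();pts=np.argwhere(l==i)[:,::-1]
print("bar",cv2.minAreaRect(cast(T,pts,.106)[:,:2].astype(np.float32)),pose(v[0],v[1:],[-.025,-.03,.106]))
print("exp bar px crop",((proj(T,pose(v[0],v[1:],[(-.08,-.017,.106),(-.08,-.043,.106),(.03,-.017,.106),(.03,-.043,.106)]))-(274.6,144.6))*4).round(0).tolist())
print("exp bar side crop",((proj(S,pose(v[0],v[1:],[(-.08,-.017,.106),(-.08,-.043,.106),(.03,-.017,.106),(.03,-.043,.106)]))-(164.6,204.6))*4+(480,0)).round(0).tolist())
for q in(0,.004,.008): print(q,((proj(T,pose(v[0],v[1:],[(-.03+q,.045,.122),(-.03+q,.015,.122),(-.02+q,.045,.122),(-.084+q,.03,.086)]))-(274.6,144.6))*4).round(0).tolist(),
  ((proj(S,pose(v[0],v[1:],[(-.03+q,.015,.122),(-.02+q,.015,.122)]))-(164.6,204.6))*4+(480,0)).round(0).tolist())
E
```

```text
[[ 0.7352 -0.0502]
 [ 0.7053 -0.2051]
 [ 0.4481 -0.1531]
 [ 0.4816  0.0018]] [np.float64(0.2589), np.float64(0.1577), np.float64(0.2624), np.float64(0.1585)]
case [-0.20124618  0.57293392 -0.09765922] [ 0.0007  0.001  -0.0014 -0.0009  0.0011 -0.001  -0.0004  0.0009]
bar ((0.5439796447753906, -0.11796104907989502), (0.030807776376605034, 0.10880812257528305), 78.35922241210938) [[ 0.54244175 -0.1220565   0.106     ]]
exp bar px crop [[279.0, 496.0], [335.0, 502.0], [292.0, 263.0], [346.0, 269.0]]
exp bar side crop [[550.0, 127.0], [533.0, 165.0], [764.0, 156.0], [752.0, 194.0]]
0 [[158.0, 371.0], [223.0, 378.0], [160.0, 349.0], [170.0, 495.0]] [[661.0, 73.0], [680.0, 76.0]]
0.004 [[159.0, 362.0], [224.0, 369.0], [160.0, 341.0], [171.0, 486.0]] [[668.0, 74.0], [687.0, 77.0]]
0.008 [[159.0, 354.0], [224.0, 361.0], [161.0, 332.0], [172.0, 478.0]] [[676.0, 75.0], [695.0, 78.0]]
```

```bash
cat >> h.py <<'E'
YAW,O=-.20125,(.57293,-.09766); ORI=[180,0,90+64+np.degrees(YAW)]
def tcp(x,y,ztip): return pose(YAW,O,[x,y,ztip+.182])[0]
def fcase(f): c,s=np.cos(YAW),np.sin(YAW); return np.array([c*f[0]+s*f[1],-s*f[0]+c*f[1],f[2]])
def pt(s,p): return proj(s,pose(YAW,O,p))
E
python3 - <<'E'
from station import r
from h import *
r.reach(tcp(-.0576,.003,.24),ORI); r.servo_line(tcp(-.0576,.003,.125),speed=.12); r.wait(.2)
s=r.sense();print(s["clock"],s["tcp_pos"]-tcp(-.0576,.003,.125),s["orientation"],s["contact_force"],s["opening"])
T=r.snapshot("top");S=r.snapshot("side")
a=cv2.resize(T["frame"][145:295,275:395],None,fx=3,fy=3,interpolation=cv2.INTER_CUBIC);b=cv2.resize(S["frame"][180:280,155:255],None,fx=4,fy=4,interpolation=cv2.INTER_CUBIC)
o=np.zeros((450,760,3),np.uint8);o[:,:360]=a;o[:400,360:]=b
cv2.imwrite("pics/crop2.png",o[:,:,::-1])
E
```

```text
4.3333 [ 1.46708784e-04 -3.44421354e-05  8.74674387e-04] [1.79964959e+02 7.54302807e-02 1.42470765e+02] [ 0.37225146 -0.21038578  0.45782174] 0.08802349620338436
```

View pics/crop2.png

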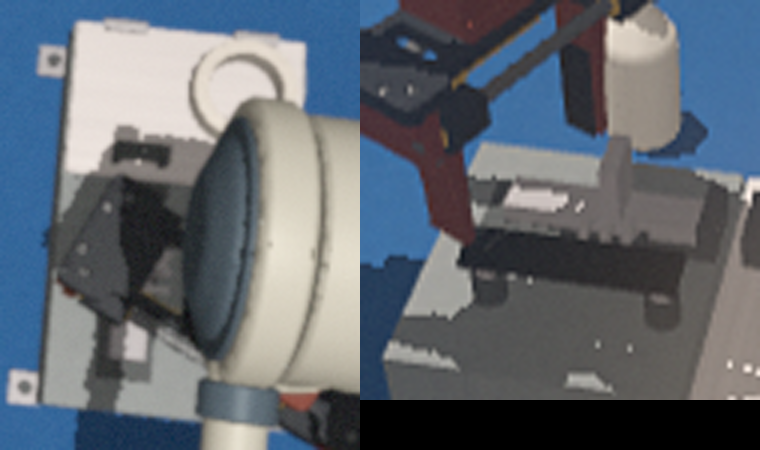

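The crop shows fingertip A's lowest corner at about (470,243), just above the rear end of the bar. Finger B's tip is at (590,130), behind the tab at (615,150). I'll compare these with the positions the model predicts.

```bash
python3 - <<'E'
from station import r
from h import *
S=r.snapshot("side"); p=np.radians(26);u=np.array([np.sin(p),np.cos(p)]);v=np.array([np.cos(p),-np.sin(p)]);C=np.array([-.0576,.003])
for n,a in(("A",-1),("B",1)):
    X=[(*(C+a*k*u+w*v),z) for z in(.1259,.14) for k in(.044,.0575) for w in(-.01,.01)]
    print(n,np.array(X[:4]).round(4).tolist(),((pt(S,X)-(154.6,179.6))*4+(360,0)).round(0).tolist())
print(((pt(S,[(-.08,-.017,.106),(-.08,-.043,.106)])-(154.6,179.6))*4+(360,0)).round(0).tolist())
E
```

```text
A [[-0.0859, -0.0322, 0.1259], [-0.0679, -0.0409, 0.1259], [-0.0918, -0.0443, 0.1259], [-0.0738, -0.0531, 0.1259]] [[444.0, 219.0], [474.0, 236.0], [424.0, 235.0], [454.0, 252.0], [440.0, 198.0], [471.0, 215.0], [420.0, 214.0], [451.0, 232.0]]
B [[-0.0473, 0.0469, 0.1259], [-0.0293, 0.0382, 0.1259], [-0.0414, 0.0591, 0.1259], [-0.0234, 0.0503, 0.1259]] [[564.0, 122.0], [593.0, 138.0], [581.0, 109.0], [610.0, 124.0], [562.0, 102.0], [591.0, 117.0], [579.0, 88.0], [609.0, 103.0]]
[[470.0, 227.0], [453.0, 265.0]]
```

```bash
python3 - <<'E'
from station import r
from h import *
x,y=-.056,.004
r.servo_line(tcp(x,y,.112),speed=.04); r.wait(.2)
f0=np.array(r.sense()["contact_force"]); np.save("f0.npy",f0)
z=.109
while z>.0945:
    r.servo_line(tcp(x,y,z),speed=.03); r.wait(.1); s=r.sense(); f=fcase(s["contact_force"]-f0)
    print(round(z,4),(s["tcp_pos"][2]-.182).round(4),f.round(1))
    if f[2]>11: break
    z-=.0015
print(s["clock"]); S=r.snapshot("side")
cv2.imwrite("pics/crop3.png",cv2.resize(S["frame"][190:270,160:260],None,fx=6,fy=6,interpolation=cv2.INTER_CUBIC)[:,:,::-1])
E
```

```text
0.109 0.109 [-1.  -0.6 -0.3]
0.1075 0.1075 [-1.6 -1.   0.3]
0.106 0.1063 [-1.3  0.9  1.3]
0.1045 0.1048 [-2.1  0.3  4.3]
0.103 0.1032 [-0.5 -0.4  5.1]
0.1015 0.1017 [-1.5 -0.5  5.2]
0.1 0.1003 [-2.1 -0.6  5.3]
0.0985 0.099 [-2.3 -1.1  5.8]
0.097 0.098 [-3.9 -0.8  8.5]
0.0955 0.0978 [-5.8  0.3 14.3]
8.6583
```

View pics/crop3.png

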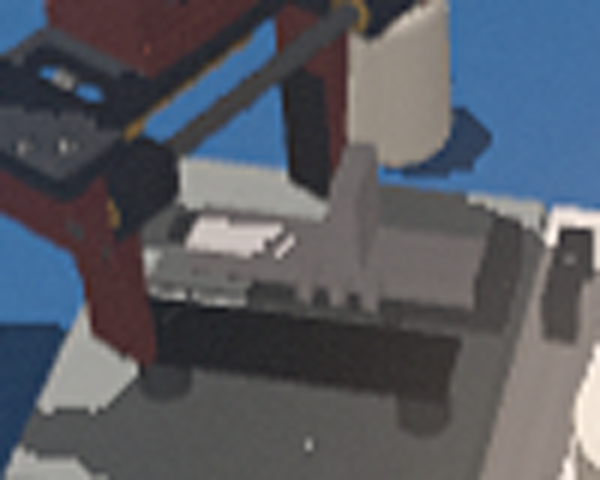

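The catch is down on its stop: finger A is on the rear of the bar and finger B's tip is behind the tab at (335,180). Next I push along the case x.

```bash
python3 - <<'E'
from station import r
from h import *
f0=np.load("f0.npy"); x,y=-.056,.004; c,sn=np.cos(YAW),np.sin(YAW)
while x<-.005:
    x+=.003 if x<-.024 else .0015
    r.servo_line(tcp(x,y,.0958),speed=.03); r.wait(.05); s=r.sense(); f=fcase(s["contact_force"]-f0)
    d=s["tcp_pos"][:2]-O; ax=c*d[0]+sn*d[1]
    print(round(x,4),ax.round(4),(s["tcp_pos"][2]-.182).round(4),f.round(1))
    if f[0]<-20 or s["tcp_pos"][2]-.182<.0968 or f[2]<6: break
print(s["clock"]); S=r.snapshot("side")
cv2.imwrite("pics/crop4.png",cv2.resize(S["frame"][190:270,160:260],None,fx=6,fy=6,interpolation=cv2.INTER_CUBIC)[:,:,::-1])
E
```

```text
-0.053 -0.054 0.0978 [-12.3  -0.2  16.9]
-0.05 -0.0513 0.0978 [-15.1  -1.   16.5]
-0.047 -0.0483 0.0978 [-14.2  -0.5  18.1]
-0.044 -0.0454 0.0978 [-16.6  -0.4  18.6]
-0.041 -0.0425 0.0978 [-15.9   0.8  17.7]
-0.038 -0.0395 0.0978 [-16.4   0.2  19.3]
-0.035 -0.0365 0.0978 [-17.1  -0.7  19. ]
-0.032 -0.0335 0.0978 [-16.3  -1.   19.2]
-0.029 -0.0305 0.0978 [-16.   -0.6  17.9]
-0.026 -0.0275 0.0978 [-16.1  -0.4  18.2]
-0.023 -0.0245 0.0978 [-16.2  -0.4  18.1]
-0.0215 -0.0231 0.0979 [-17.4  -1.1  18.9]
-0.02 -0.0215 0.0978 [-16.1  -0.5  19. ]
-0.0185 -0.0202 0.0979 [-17.4  -0.7  19.2]
-0.017 -0.0187 0.0978 [-15.9  -0.9  18.7]
-0.0155 -0.0171 0.0979 [-17.   -0.9  18.2]
-0.014 -0.0163 0.0978 [-22.4  -1.3  20.6]
13.8083
```

View pics/crop4.png

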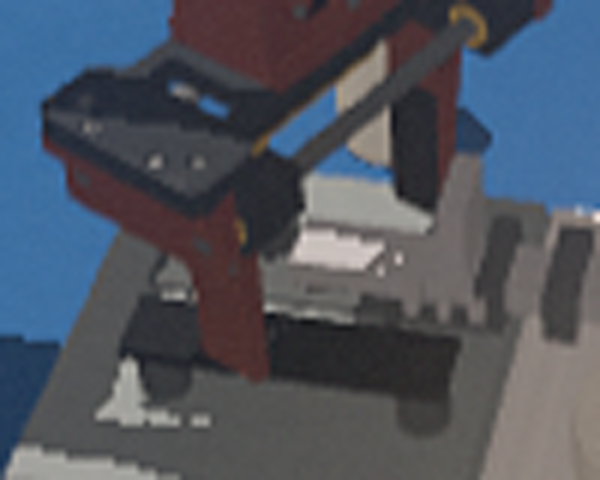

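The tab has moved to about (465,200), close to the guide. The rise in force and the tab face near x = 15 mm suggest it is on the stop. I'll confirm the stall, then lift.

```bash
python3 - <<'E'
from station import r
from h import *
f0=np.load("f0.npy"); x,y=-.014,.004; c,sn=np.cos(YAW),np.sin(YAW)
def go(x,z,sp=.03):
    r.servo_line(tcp(x,y,z),speed=sp); r.wait(.1); s=r.sense(); f=fcase(s["contact_force"]-f0)
    d=s["tcp_pos"][:2]-O; print(round(x,4),(c*d[0]+sn*d[1]).round(4),(s["tcp_pos"][2]-.182).round(4),f.round(1)); return f
while x<-.007:
    x+=.0015
    if go(x,.0958)[0]<-38: break
for z in(.097,.0985,.101,.104,.107,.111): go(x,z)
x-=.004; go(x,.115)
go(x-.01,.16,.1); r.servo_line(tcp(x-.05,y,.30),speed=.15)
r.move_joints([70.033,5.22,70.514,0,104.267,-3.249])
print(r.sense()["clock"])
T=r.snapshot("top");S=r.snapshot("side")
a=cv2.resize(T["frame"][145:295,275:395],None,fx=4,fy=4,interpolation=cv2.INTER_CUBIC);b=cv2.resize(S["frame"][205:285,170:250],None,fx=4,fy=4,interpolation=cv2.INTER_CUBIC)
o=np.zeros((600,800,3),np.uint8);o[:,:480]=a;o[:320,480:]=b
cv2.imwrite("pics/crop5.png",o[:,:,::-1])
print("tab top rear edge home",((pt(T,[(.015,.045,.122),(.015,.015,.122),(-.039,.03,.086)])-(274.6,144.6))*4).round(0).tolist())
E
```

```text
-0.0125 -0.0154 0.0978 [-28.3  -1.7  22.3]
-0.011 -0.0146 0.0978 [-33.7  -2.3  25.3]
-0.0095 -0.0139 0.0978 [-39.8  -3.6  27. ]
-0.0095 -0.0138 0.0979 [-37.3  -3.3  22.8]
-0.0095 -0.0137 0.098 [-34.4  -1.9  18.3]
-0.0095 -0.0135 0.0983 [-29.4  -2.3   9.4]
-0.0095 -0.0133 0.0992 [-25.3  -2.5   1.1]
-0.0095 -0.0132 0.101 [-21.6  -2.1  -4. ]
-0.0095 -0.0131 0.1044 [-21.5  -1.5  -6.1]
-0.0135 -0.0153 0.1109 [-10.   -1.6  -4.7]
-0.0235 -0.0235 0.1591 [-2.  -0.5 -0.8]
21.9333
tab top rear edge home [[165.0, 275.0], [229.0, 282.0], [177.0, 401.0]]
```

View pics/crop5.png

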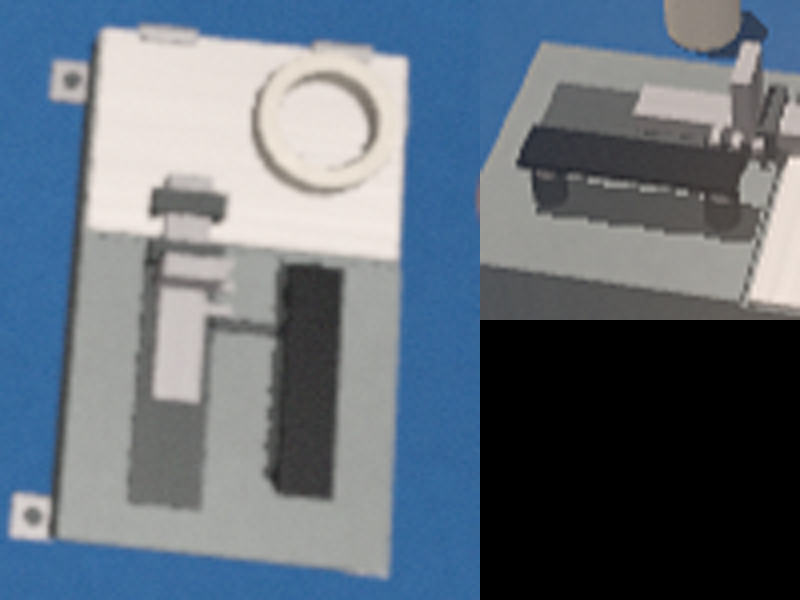

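The bolt's rear end is at row 402, and 401 is predicted for fully home. Its nose passes through the keeper at (190,180). The bar is back at its raised pixel position, and the tape has not moved.

```bash
python3 -c "
from station import r
print(r.hand_in())"
```

```text
the job is handed in; nothing more can be done
None
```

The bolt is fully home through the keeper, the catch has sprung back up to lock it, and the job is handed in at about 22 s with the arm clear; the tape roll is unmoved in the last picture, and the arm stayed clear of the glue bottle and column.

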